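# Weigh the bottle carrier on the spring scale and set its tally dial

## Task

Hang the bottle carrier by its loop on the hook of the spring scale and let its weight down slowly, never letting it drop, until it hangs free and the pointer is at rest. Then turn the tally dial on the foot of the scale to the mark with the same number as the one nearest the pointer (counted from the long zero mark). Leave the carrier hanging still and do not disturb the other things on the table.

Things in the scene. Friction and masses are not known exactly. Their poses are not given: they have to be found in the camera images.
- carrier: bottle carrier, one rigid loose thing, 0.3 to 0.75 kg (varies): white tray 110 (x) x 100 (y) x 26 mm with four small bottles (tops 53 mm up), an aluminium stem from its centre to 137 mm and a steel wire loop on the stem, 201 mm high in all. Origin: centre of the tray's underside, z up. The loop stands in the y-z plane, so a hook passes through it along x, from either side. Centre of mass on the centre line
- carrier_stem (a point): grip point on the stem's centre line, 85 mm above the underside, carrier's axes. The stem is 20 mm (x) by 16 mm (y), bare from 55 to 134 mm up. The loop leaves no room for a gripper straight above: take the stem by its two y faces with the tool tilted 35 to 40 degrees, coming from above and from -x; then its body also passes below the hook's tip
- carrier_loop (a point): inside top of the loop, under its peak, 194 mm above the carrier's underside, carrier's axes. The loop is of 6 mm wire; its opening is 44 mm wide (y), 54 mm high in the middle and 37 mm at the sides, under a gable-shaped top
- scale: the spring scale, fixed; origin on the table straight below the hook; x level, z up, y towards the pillar. Housing above the hook: within 36 mm of its axis, underside 361 mm up. Round 20 mm pillar at x = 60, y = 150 mm, with a bar 482 mm up from its top to the housing. Foot: plate 250 (x) x 120 (y) x 12 mm centred at x = -15, y = 150 mm, carrying the dial at x = -90, y = 150 mm
- hook_seat (a point): bottom of the hook's V, where the load hangs; scale's axes, sinks with the hook; 275 mm above the table when empty. 8 mm round steel in the x-z plane, open to -x: tip at x = -22 mm, 24 mm above the seat; underside 8 mm below it; shank at x = +18 mm, bending back to x = 0 at 50 to 65 mm up. Pass the loop over the tip in +x with its inside top 28 to 45 mm above the seat, then down
- hook (a joint): how far hook and pointer have sunk, m: 0 empty, stop at 0.062. Spring 147 N/m, damped (settles within 2 s): 10 mm for each 150 g. The pointer is on the housing's white face (away from the robot, turned 0.8 rad from +x towards -y) beside marks 10 mm apart: the long top one is 0, below it 1 to 5. The dial mark wanted is the whole number nearest to this value / 0.010 (about halfway between two, either will do)
- dial (a joint): turn of the tally dial, rad, growing clockwise seen from above, range -0.1 to 1.75, light friction, stays where it is left. Mark n is at 0.28 n, on the white disc round the dial (0 is the long mark; the index line points to -x of the scale there); set it within 0.1. It starts near 0
- dial_grip (a point): grip point on the dial's axis, 46 mm above the table: a black upright bar 40 mm long, 12 mm thick, its top 58 mm above the table, on a round skirt 48 mm wide whose top is 23 mm above the table. Axes turn with the dial: x along the bar (white index line at its -x end), z up
- pill_jar: a small amber jar, 44 mm wide, 58 mm high, a bystander; origin: centre of its underside
- amber_bottle: an amber bottle, 60 mm wide, 155 mm high, a bystander; origin: centre of its underside
- white_bottle: a white bottle, 66 mm wide, 165 mm high, a bystander; origin: centre of its underside
- tall_bottle: a white bottle, 68 mm wide, 185 mm high, a bystander; origin: centre of its underside
- cup: an open plastic cup, 72 mm wide, 85 mm high, a bystander; origin: centre of its underside
- carton: a paper carton 75 x 110 x 45 mm, a bystander; origin: centre of its underside
- syrup_bottle: a white bottle, 50 mm wide, 120 mm high, a bystander; origin: centre of its underside
Things that resemble listed ones, but are neither listed nor needed, are in the scene too. Leave any blue look-alike of the carrier alone.

How it is judged:
On the way:
1. the carrier hangs on the hook by its loop, free of the table and released, and the pointer is at rest (distance between carrier_loop and hook_seat below 0.015 m and value of joint hook above 0.012 m and height (world z) of carrier above 0.012 m and angle between carrier's own z axis and vertical below 0.15 rad and contact force between carrier and the fingers below 0.05 N and velocity of joint hook between -0.01 and 0.01 m/s and linear speed of carrier below 0.04 m/s), for 0.4 s.
At the end, for the whole second after the job is handed in: the carrier hangs by its loop on the hook (within 15 mm of the seat), upright within 0.15 rad, off the table, released and at rest (pointer under 10 mm/s, carrier under 40 mm/s); the dial is within 0.11 rad of a mark whose number lies within 6.5 mm of the pointer (all of step 1 and ((value of joint hook between 0.0035 and 0.0165 m and value of joint dial between 0.17 and 0.39 rad) or (value of joint hook between 0.0135 and 0.0265 m and value of joint dial between 0.45 and 0.67 rad) or (value of joint hook between 0.0235 and 0.0365 m and value of joint dial between 0.73 and 0.95 rad) or (value of joint hook between 0.0335 and 0.0465 m and value of joint dial between 1.01 and 1.23 rad) or (value of joint hook between 0.0435 and 0.0565 m and value of joint dial between 1.29 and 1.51 rad))); the robot touches nothing.
It fails at once if the weight is dropped onto the spring (the hook runs down faster than 0.2 m/s) (velocity of joint hook above 0.2 m/s).
It fails at once if a bystander is disturbed (moved more than 30 mm) (distance of any of pill_jar, amber_bottle, white_bottle, tall_bottle, cup, carton, syrup_bottle from where it was at the start of the episode above 0.03 m).
It also fails if it takes over 58 s, if anything falls off the work surface, if the arm or the gripper's body presses on something with over 40 N, if the wrist force passes 120 N, or if a joint passes its speed limit or range.

## Robot

A 7-joint arm with a two-finger parallel gripper is mounted at the origin on the work surface. World frame = base frame: x ahead of the robot, y to its left, z up, the work surface at z = 0. Lengths are in m, angles in rad, forces in N, time in s.
With the tool pointing down it reaches from about 0.425 to 0.925 m from the base axis. Payload 6.8 kg.
Tool frame: the origin (TCP) lies on the centre line of the jaws, within the pads' length; the fingertips stand bot.tip_reach ahead of it and the grasp point (between the pads) lies 3 mm ahead of it (bot.tip_reach is the distance from the TCP to the fingertips, in m); z points along the fingers, y is the line along which they close (so a half turn about z gives the same grasp; the last joint's range is limited). The gripper opens to 85 mm and grips with 20 to 120 N. Pads are 22 mm wide; open, the fingers measure 114 mm over their backs; the gripper's body (76 mm by 85 mm) begins 54 mm behind the grasp point. The pads swing forward as they close: fully open they stand 13 mm farther back than shut.
Start: joints at [1.185, 0.477, 0.022, 1.555, -0.011, 1.109, -0.083], TCP at [0.185, -0.649, 0.253] pointing down, gripper open.
Joint ranges: [-2.96, 2.96], [-0.34, 2.1], [-1.41, 1.46], [0.24, 2.44], [-1.37, 4.51], [0.17, 1.92], [-2.96, 2.96]. Speed limits (rad/s): [2.39, 2.39, 3.14, 3.14, 3.14, 3.14, 3.14].

## Interface

Orientations are given as a unit quaternion [w, x, y, z].
In Python, from station import bot gives the robot as it stands.
- The arm moves only by the tool jog_arm, never from a script. Its argument "deltas" is a list of rows, each a list of 7 numbers: the shift along the world's x, y, z in m, then the turn, a rotation vector about the world's x, y, z in rad, then the opening, from 0 (shut) to 1 (fully open). In form: [[x, y, z, rx, ry, rz, grip], ...]. A call has 1 to 10 rows; each row shifts and turns the commanded pose from where the row before left it; what a row does not reach is not made up. A row lasts 1/10 s, in which the tool goes at most 50 mm and 8.59 degrees, less where a joint would pass 70% of its speed; a pose out of reach is approached as far as the arm can. A call with a gripper value outside its range is refused whole. The fingers move at their own pace and stop on an object; "newtons" is the grip in N (left out, the last holds). Time passes only in rows, so rows that do not move let the fingers close. It gives the time, the measured TCP pose, the force, the opening and the grip force at its end, in the units of the state.
- bot.get_obs(): the state, without advancing time (a new reading comes with each control period).
- bot.read_camera(name): name is "scene" or "top"; returns a dict with "img" (384x512x3 uint8, red, green, blue), "K" (3x3 intrinsics, pixels), "eye" and "attitude" of the camera in the world. Camera axes: x right, y down, z forward; pixel columns grow to the right and rows downward; lengths in m; the calibration is good to about 2 mm. A picture is of the moment at which its call begins. There is no depth.
- bot.hand_in(): hands the job in; it is judged then, once.
The state is a dict: "t": time; "q": joint angles; "joint_vel": joint speeds; "joint_torque": joint torques, N m; "eef_pos": TCP position; "tool_rot": TCP orientation; "contact_force": force on the tool from outside, world axes, zero at the start; "torque": the same for the moment, N m; "gripper_width": opening from 0.0 (shut) to 1.0 (fully open); "grasp_force": force on a finger pad.
Only numpy, scipy, OpenCV 4.12 (cv2) and the standard library are available. Lean on these libraries where they do the work, as an engineer would, in place of code of your own. Each camera call takes 0.05 s, during which the arm holds its last target. There are 200 camera calls.

## Working session

There is one attempt and no reset: what is moved stays moved. The work goes in short steps, Python scripts to look and compute and a tool call to move; the robot and the scene stay as the last step left them, time stands still between calls to the robot, and variables do not carry over. Pictures are saved under pics/ and viewed, at most 10 in all, crops included, and the job is handed in when it is done.

Besides the shell and the picture viewer there is one more tool, called after "Emit:" in YAML: its name, and indented under it one key for each argument. jog_arm: Moves the arm, as the interface text tells. Its arguments: {"type":"object","properties":{"deltas":{"type":"array"},"newtons":{"type":"number"}},"required":["deltas"]}

```bash
mkdir -p pics; ls; cat > h.py <<'E'
import numpy as np, cv2, pickle
from station import bot
from scipy.spatial.transform import Rotation as R
def rot(a):
    a=np.array(a,float)
    if a.size==9: return a.reshape(3,3)
    return R.from_quat(a,scalar_first=True).as_matrix()
def snap(n,f):
    c=bot.read_camera(n); pickle.dump(c,open(f'pics/{f}.pkl','wb'))
    cv2.imwrite(f'pics/{f}.png',cv2.cvtColor(c['img'],cv2.COLOR_RGB2BGR)); return c
def load(f): return pickle.load(open(f'pics/{f}.pkl','rb'))
def ray(c,uv):
    d=rot(c['attitude'])@np.linalg.inv(c['K'])@np.array([*uv,1.]); return np.array(c['eye']),d/np.linalg.norm(d)
def onz(c,uv,z):
    e,d=ray(c,uv); return e+d*(z-e[2])/d[2]
def tri(c1,a,c2,b):
    e1,d1=ray(c1,a); e2,d2=ray(c2,b)
    s=np.linalg.lstsq(np.stack([d1,-d2],1),e2-e1,rcond=None)[0]
    p,q=e1+s[0]*d1,e2+s[1]*d2; return (p+q)/2,np.linalg.norm(p-q)
def proj(c,p):
    v=c['K']@(rot(c['attitude']).T@(np.array(p)-c['eye'])); return v[:2]/v[2]
E
python3 - <<'E'
from h import *
for n in('scene','top'):
    c=snap(n,n+'0'); print(n,c['eye'],c['attitude'],c['K'][0])
o=bot.get_obs(); print(o, bot.tip_reach)
a=cv2.imread('pics/scene0.png');b=cv2.imread('pics/top0.png')
E
```

```text
pics
scene [1.60908531 0.30767783 0.88604831] [-0.27751839  0.51363568  0.70846502 -0.39653404] [497.98892179   0.         255.43498473]
top [ 0.38701946 -0.06234318  1.58763807] [-0.05094794  0.70588311 -0.70543028  0.03874877] [406.3038147    0.         259.13688055]
{'t': 0.1, 'q': array([ 1.18491552,  0.47771977,  0.0223685 ,  1.55632437, -0.01153171,
        1.1092884 , -0.08308539]), 'joint_vel': array([-0.00129748, -0.00236641, -0.00153099, -0.00134657, -0.00201864,
       -0.00083678,  0.00016568]), 'joint_torque': array([ 4.26413215e-03, -5.97760785e+01,  1.61364075e+00, -2.81956726e+01,
        1.28494523e-02,  4.97290413e-03, -3.38758457e-05]), 'eef_pos': array([ 0.18495453, -0.648666  ,  0.25243374]), 'tool_rot': array([-7.89599892e-04,  9.90370053e-01,  1.38443159e-01, -1.60990766e-04]), 'contact_force': array([0.11496183, 0.50021994, 0.31320775]), 'torque': array([ 0.00229262,  0.01737601, -0.03465942]), 'grasp_force': 0.0, 'gripper_width': 1.0007522129619408} 0.022
```

View pics/scene0.png

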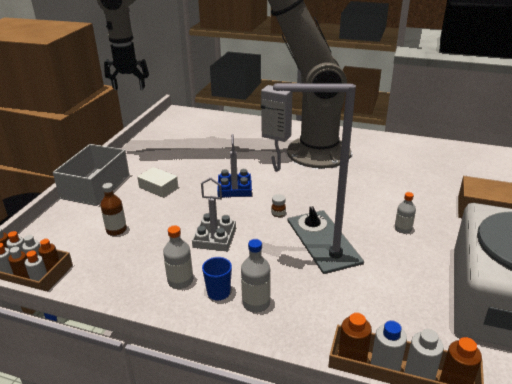

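View pics/top0.png

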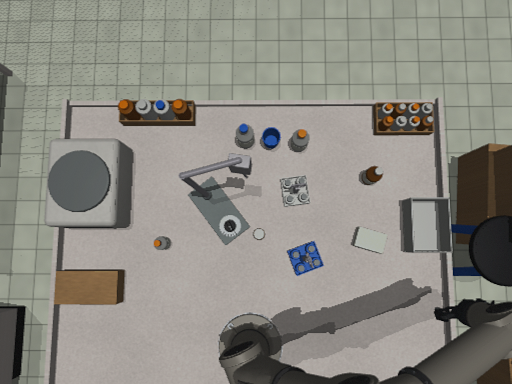

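The scene view shows the grey/white carrier at about (214,225), with its loop at (210,188). The blue look-alike is at (235,180). The scale has its housing at (276,112), hook at (278,158) and dial at (312,215). In the top view the carrier is at (295,191), the dial at (229,226) and the housing at (240,163). I'll enlarge both.

```bash
python3 - <<'E'
from h import *
a=cv2.imread('pics/scene0.png')[75:275,185:365];b=cv2.imread('pics/top0.png')[140:250,175:320]
a=cv2.resize(a,None,fx=3,fy=3,interpolation=cv2.INTER_CUBIC)
cv2.imwrite('pics/z1.png',a)
b=cv2.resize(b,None,fx=5,fy=5,interpolation=cv2.INTER_CUBIC)
cv2.imwrite('pics/z2.png',b)
E
```

```text
(no output)
```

View pics/z1.png

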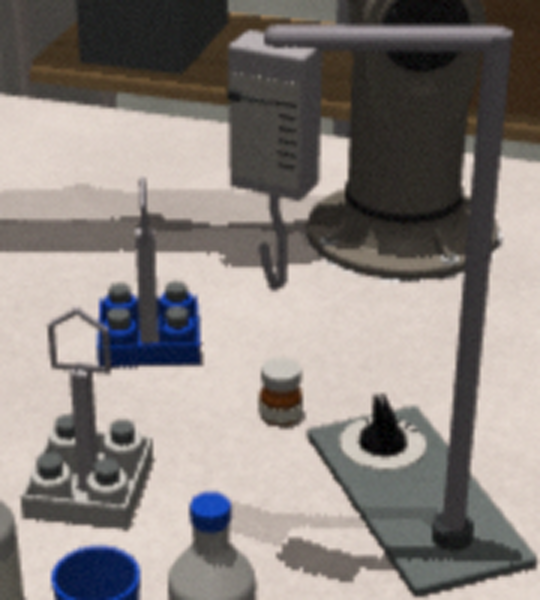

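View pics/z2.png

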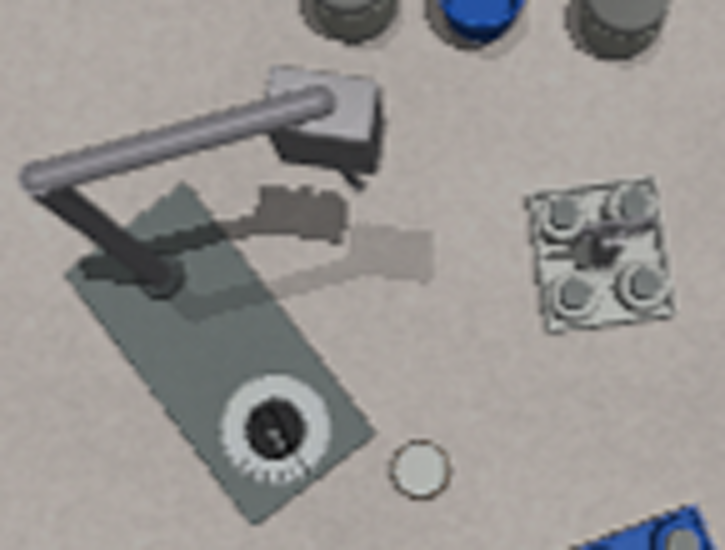

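```bash
cat >> h.py <<'E'
def fromcrop(p): return np.array(p)/5+np.array([175,140])
E
python3 - <<'E'
from h import *
c=load('top0'); s=load('scene0')
P=np.array([onz(c,fromcrop(p),.012)[:2] for p in [(185,182),(375,435),(255,523),(68,275)]])
print('plate',P.round(3).tolist(), [np.linalg.norm(P[i]-P[i-1]).round(3) for i in range(4)])
d=(P[0]-P[1]+P[3]-P[2]); d/=np.linalg.norm(d); y=np.array([-d[1],d[0]])
ctr=P.mean(0); O=ctr+15*d/1000-.150*y
print('yaw',np.degrees(np.arctan2(d[1],d[0])),'ctr',ctr,'hook O',O,'dial plate',O-.09*d+.15*y)
print('dialtop',onz(c,fromcrop((275,430)),.03))
# scene plate corners too
Q=np.array([onz(s,np.array(p)/3+[185,75],.012)[:2] for p in [(537,565),(418,405),(310,437),(420,592)]]);print('scene plate',Q.round(3).tolist(),Q.mean(0))
z=lambda p:np.array(p)/3+[185,75]
for zz in(.267,.275): print('hook by scene',onz(s,z((275,286 if zz<.27 else 280)),zz))
for q in [(O[0],O[1],.267),(O[0],O[1],.361),(*(O-.022*d),.299)]: print('proj z1', (proj(s,q)-[185,75])*3)
T=np.array([onz(c,fromcrop(p),.026)[:2] for p in [(525,197),(655,180),(675,320),(550,333)]])
print('tray',T.round(3).tolist(),T.mean(0),[np.linalg.norm(T[i]-T[i-1]).round(3) for i in range(4)])
yd=T[0]-T[1]+T[3]-T[2]; xd=T[0]-T[3]+T[1]-T[2]
print('tray yaw x',np.degrees(np.arctan2(xd[1],xd[0])),'from y',np.degrees(np.arctan2(-yd[0],yd[1])))
m=T.mean(0); print('loop peak by scene',onz(s,z((76,311)),.2), 'loop corners',onz(s,z((50,338)),.18),onz(s,z((107,345)),.18),onz(s,z((55,366)),.14),onz(s,z((108,370)),.14))
print('jar',onz(c,fromcrop((420,468)),.058),'blue',onz(c,(305,258),.026),'scene bottles',onz(c,(245,130),.18),onz(c,(271,137),.085),onz(c,(300,135),.16))
E
```

```text
plate [[0.641, 0.151], [0.443, 0.0], [0.375, 0.092], [0.567, 0.241]] [np.float64(0.117), np.float64(0.249), np.float64(0.114), np.float64(0.243)]
yaw 37.493440614242964 ctr [0.50648876 0.12107808] hook O [0.60969069 0.01119468] dial plate [0.44698203 0.07542778]
dialtop [0.44578859 0.0760245  0.03      ]
scene plate [[0.58, 0.249], [0.373, 0.1], [0.458, 0.01], [0.645, 0.159]] [0.51391058 0.12969571]
hook by scene [0.6029702  0.01524065 0.267     ]
hook by scene [0.60683268 0.0163133  0.275     ]
proj z1 [267.85468073 289.2794754 ]
proj z1 [268.57958185 185.26538443]
proj z1 [258.46832384 242.35642471]
tray [[0.627, -0.116], [0.64, -0.217], [0.531, -0.231], [0.521, -0.135]] [ 0.57943025 -0.17481794] [np.float64(0.108), np.float64(0.102), np.float64(0.11), np.float64(0.097)]
tray yaw x 8.645017203871294 from y 6.746751049260271
loop peak by scene [ 0.58729345 -0.17135871  0.2       ] loop corners [ 0.60637542 -0.18943717  0.18      ] [ 0.601985   -0.13715021  0.18      ] [ 0.5915019  -0.19418906  0.14      ] [ 0.5832308  -0.14594693  0.14      ]
jar [ 0.41648685 -0.03550216  0.058     ] blue [ 0.32547233 -0.20931446  0.026     ] scene bottles [0.78102655 0.01288526 0.18      ] [ 0.78006044 -0.08081236  0.085     ] [ 0.76753195 -0.18421814  0.16      ]
```

```bash
cat >> h.py <<'E'
def tool(yaw,tilt):
    yaw,tilt=np.radians([yaw,tilt]); h=np.array([np.cos(yaw),np.sin(yaw),0])
    z=np.sin(tilt)*h-np.cos(tilt)*np.array([0,0,1.]); y=np.array([np.sin(yaw),-np.cos(yaw),0]); return np.stack([np.cross(y,z),y,z],1)
def to(p,Rm,n=None):
    o=bot.get_obs(); R0=rot(o['tool_rot']); d=np.array(p)-o['eef_pos']; rv=R.from_matrix(Rm@R0.T).as_rotvec()
    n=n or int(max(np.ceil(np.linalg.norm(d)/.045),np.ceil(np.degrees(np.linalg.norm(rv))/8)))
    print('target',np.round(p,4),'d',d.round(4),'rv',rv.round(4),'n',n,'row',(d/n).round(4).tolist(),(rv/n).round(4).tolist())
E
python3 - <<'E'
from h import *
T=tool(7.5,40); C=np.array([.5795,-.175,0]); tz=T[:,2]
to(C+[0,0,.08]-.25*tz,T); print(tz,C+[0,0,.08]-.006*tz)
E
```

```text
target [ 0.4202 -0.196   0.2715] d [0.2352 0.4527 0.0191] rv [ 0.1403 -0.6846 -0.1414] n 12 row [0.0196, 0.0377, 0.0016] [0.0117, -0.0571, -0.0118]
[ 0.63728847  0.08390062 -0.76604444] [ 0.57567627 -0.1755034   0.08459627]
```

Emit:
jog_arm:
  deltas:
    - [0.02,0.038,0.004,0.012,-0.057,-0.012,1]
    - [0.02,0.038,0.004,0.012,-0.057,-0.012,1]
    - [0.02,0.038,0.004,0.012,-0.057,-0.012,1]
    - [0.02,0.038,0.004,0.012,-0.057,-0.012,1]
    - [0.02,0.038,0.002,0.012,-0.057,-0.012,1]
    - [0.02,0.038,0.002,0.012,-0.057,-0.012,1]
    - [0.02,0.038,0.0,0.012,-0.057,-0.012,1]
    - [0.02,0.038,0.0,0.012,-0.057,-0.012,1]
    - [0.02,0.038,0.0,0.012,-0.057,-0.012,1]
    - [0.02,0.038,0,0.012,-0.057,-0.012,1]
  newtons: 40

```text
t: 1.1
eef_pos: [0.3854, -0.2676, 0.2732]
tool_rot: [-0.02, 0.955, 0.073, 0.287]
contact_force: [0.5, 0.2, 0.8]
gripper_width: 1.002
grasp_force: 0.0
```

```bash
python3 - <<'E'
from h import *
o=bot.get_obs(); print(o['t'],o['q'].round(2),o['eef_pos'].round(3))
T=tool(7.5,40); C=np.array([.5795,-.175,0]); tz=T[:,2]
to(C+[0,0,.08]-.15*tz,T)
E
```

```text
1.1 [ 1.07  0.01 -0.32  2.25 -0.79  0.65 -0.07] [ 0.385 -0.268  0.273]
target [ 0.4839 -0.1876  0.1949] d [ 0.0985  0.08   -0.0783] rv [ 0.0206 -0.1125 -0.0207] n 4 row [0.0246, 0.02, -0.0196] [0.0052, -0.0281, -0.0052]
```

Emit:
jog_arm:
  deltas:
    - [0.025,0.025,-0.01,0.005,-0.028,-0.005,1]
    - [0.025,0.025,-0.02,0.005,-0.028,-0.005,1]
    - [0.025,0.02,-0.024,0.005,-0.028,-0.005,1]
    - [0.023,0.01,-0.024,0.005,-0.028,-0.005,1]
    - [0,0,0,0,0,0,1]

```text
t: 1.6
eef_pos: [0.4762, -0.1883, 0.1996]
tool_rot: [-0.025, 0.94, 0.067, 0.334]
contact_force: [-0.5, -0.8, -0.1]
gripper_width: 0.998
grasp_force: 0.0
```

```bash
python3 - <<'E'
from h import *
s=snap('scene','s1');c=snap('top','t1')
o=bot.get_obs(); print(o['t'],o['q'].round(2),o['eef_pos'].round(4))
T=tool(7.5,40); C=np.array([.5795,-.175,0]); tz=T[:,2]
to(C+[0,0,.08]-.006*tz,T)
a=cv2.imread('pics/s1.png')[140:260,160:310];b=cv2.imread('pics/t1.png')[150:270,230:350]
a=cv2.resize(a,(750,600));b=cv2.resize(b,(600,600))
cv2.imwrite('pics/z3.png',cv2.resize(np.hstack([a,b]),(800,356),interpolation=cv2.INTER_AREA))
E
```

```text
1.7 [ 1.13  0.21 -0.7   2.34 -1.3   0.25  0.27] [ 0.4747 -0.1943  0.2009]
target [ 0.5757 -0.1755  0.0846] d [ 0.1009  0.0188 -0.1163] rv [ 0.0043 -0.0158 -0.0032] n 4 row [0.0252, 0.0047, -0.0291] [0.0011, -0.0039, -0.0008]
```

View pics/z3.png

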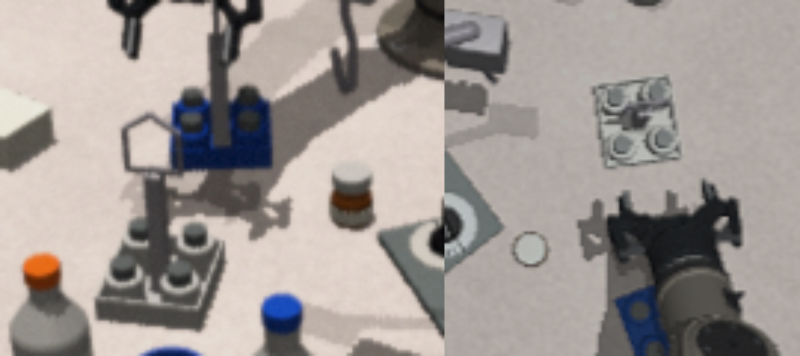

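The open jaws stand behind the carrier at montage right (620–735,195), and the loop and stem at (150,140) are clear. The blue look-alike is untouched. I'll advance along the tool direction.

Emit:
jog_arm:
  deltas:
    - [0.02,0.008,-0.022,0.001,-0.004,-0.001,1]
    - [0.02,0.004,-0.023,0.001,-0.004,-0.001,1]
    - [0.02,0.003,-0.023,0.001,-0.004,-0.001,1]
    - [0,0,0,0,0,0,1]
    - [0,0,0,0,0,0,1]

```text
t: 2.2
eef_pos: [0.5365, -0.1947, 0.161]
tool_rot: [-0.034, 0.944, 0.068, 0.322]
contact_force: [0.4, 0.5, -0.4]
gripper_width: 1.0
grasp_force: 0.0
```

```bash
python3 - <<'E'
from h import *
o=bot.get_obs(); print(o['t'],o['q'].round(2),o['eef_pos'].round(4))
T=tool(7.5,40); C=np.array([.5795,-.175,0]); tz=T[:,2]
to(C+[0,0,.08]-.006*tz,T)
E
```

```text
2.2 [ 0.92  0.36 -0.57  2.24 -1.36  0.17  0.32] [ 0.5365 -0.1947  0.161 ]
target [ 0.5757 -0.1755  0.0846] d [ 0.0392  0.0192 -0.0764] rv [-0.0146 -0.042  -0.0207] n 2 row [0.0196, 0.0096, -0.0382] [-0.0073, -0.021, -0.0103]
```

```bash
cat > k.py <<'E'
from h import *
from scipy.optimize import least_squares
import itertools
D=[([1.18491552,.47771977,.0223685,1.55632437,-.01153171,1.1092884,-.08308539],[.18495453,-.648666,.25243374],[-7.896e-4,.99037,.138443,-1.61e-4]),
([1.07,.01,-.32,2.25,-.79,.65,-.07],[.3854,-.2676,.2732],[-.02,.955,.073,.287]),
([1.13,.21,-.70,2.34,-1.30,.25,.27],[.4747,-.1943,.2009],[-.027,.94,.067,.334]),
([.92,.36,-.57,2.24,-1.36,.17,.32],[.5365,-.1947,.161],[-.034,.944,.068,.322])]
def fk(q,x,s):
    o,o7,d1,l1,a1,l2,a2,lt,a6=x
    z=lambda a:R.from_euler('z',a); y=lambda a:R.from_euler('y',a)
    r=z(s[0]*q[0]+o); p=np.array([0,0,d1]); r=r*y(q[1])*z(s[1]*q[2]); p=p+r.apply([a1,0,l1])
    r=r*y(q[3])*z(s[2]*q[4]); p=p+r.apply([a2,0,l2]); r=r*y(q[5])*z(s[3]*q[6]+o7); p=p+r.apply([a6,0,lt]); return p,r
E
cat > fit.py <<'E'
from k import *
best=None
o=bot.get_obs(); D[-1]=(o['q'],o['eef_pos'],o['tool_rot'])
for s in itertools.product([1,-1],repeat=4):
  for o in(-2.4775,-.108): 
   for o7 in(0,1.57,3.14,-1.57):
    def f(x):
        e=[0.0*np.array(x[2:])]
        for q,p,t in D:
            pp,r=fk(q,x,s); e+= [pp-p,.3*(r.inv()*R.from_quat(t,scalar_first=True)).as_rotvec()]
        return np.concatenate(e)
    g=least_squares(f,[o if s[0]>0 else -o*0-.108,o7,.36,.42,0,.4,0,.25,0])
    if best is None or g.cost<best[0]: best=(g.cost,s,g.x,g.fun)
print(best[0],best[1],best[2].round(4)); print(best[3].round(3))
pickle.dump((best[1],best[2]),open('kin.pkl','wb'))
E
python3 fit.py
```

```text
8.209268905049815e-05 (-1, -1, -1, -1) [-0.0172  1.5581  0.2507  0.5424  0.0687  0.4057 -0.0106  0.2774 -0.0513]
[ 0.     0.     0.     0.    -0.     0.    -0.    -0.    -0.001 -0.001
 -0.    -0.    -0.001  0.001  0.003  0.008  0.002 -0.001  0.002  0.001
  0.    -0.001  0.005  0.001 -0.    -0.002  0.002 -0.006  0.003 -0.
 -0.   ]
```

```bash
cat >> k.py <<'E'
lo=np.array([-2.96,-.34,-1.41,.24,-1.37,.17,-2.96]);hi=np.array([2.96,2.1,1.46,2.44,4.51,1.92,2.96])
def ik(p,Rm,n=60,seed=0,m=.08):
    s,x=pickle.load(open('kin.pkl','rb')); g=np.random.default_rng(seed); S=[]; T=R.from_matrix(Rm)
    for i in range(n):
        f=lambda q:(lambda a:np.concatenate([a[0]-p,.3*(a[1].inv()*T).as_rotvec()]))(fk(q,x,s))
        r=least_squares(f,g.uniform(lo+.1,hi-.1),bounds=(lo+m,hi-m))
        if r.cost<1e-7: S.append(r.x)
    return np.array(S)
E
python3 - <<'E'
from k import *
C=np.array([.5795,-.175,0])
O=np.array([.607,.016]); d=np.array([np.cos(.65),np.sin(.65)])
for nm,c,yaw,z in(('grasp',C[:2],7.5,.08),('pre',C[:2]-.09*np.array([.99,.13]),7.5,.19),('hook',O,37,.193),('hookpre',O-.06*d,37,.193)):
  for fl in(0,1):
    for tilt in (40,36):
      T=tool(yaw,tilt)
      if fl: T=T@np.diag([-1,-1,1])
      S=ik(np.array([*c,z])-.006*T[:,2],T,40)
      print(nm,fl,tilt,len(S)); 
      if len(S):
        S=S[np.argsort(S[:,4])]; print(S[::max(1,len(S)//4)].round(2))
E
```

```text
grasp 0 40 21
[[ 1.31  1.03 -1.33  2.23  1.96  0.6  -2.71]
 [ 1.25  0.86 -1.16  2.22  2.05  0.4  -2.88]
 [ 0.49  0.48 -0.13  2.22  4.15  0.33  1.02]
 [ 0.05  0.52  0.41  2.23  4.31  0.55  0.77]
 [-0.34  0.72  0.96  2.23  4.35  0.9   0.58]]
grasp 0 36 22
[[ 1.28  1.   -1.32  2.19  1.8   0.61 -2.59]
 [ 1.13  0.72 -0.98  2.19  1.89  0.25 -2.81]
 [ 0.46  0.48 -0.12  2.19  4.39  0.25  0.76]
 [ 0.36  0.48  0.    2.19  4.43  0.3   0.71]
 [ 0.35  0.48  0.02  2.19  4.43  0.31  0.7 ]]
grasp 1 40 0
grasp 1 36 19
[[ 1.01  0.66 -0.67  2.36  3.14  0.27 -0.88]
 [ 1.01  0.66 -0.67  2.36  3.14  0.27 -0.88]
 [ 1.01  0.66 -0.67  2.36  3.14  0.27 -0.88]
 [ 1.01  0.66 -0.67  2.36  3.14  0.27 -0.88]
 [ 1.01  0.66 -0.67  2.36  3.14  0.27 -0.88]]
pre 0 40 0
pre 0 36 13
[[ 0.35  0.19  0.13  2.3  -1.29  0.39  0.2 ]
 [ 0.4   0.19  0.07  2.3  -1.28  0.38  0.19]
 [ 0.78  0.2  -0.35  2.3  -1.17  0.29  0.1 ]
 [ 0.94  0.21 -0.53  2.3  -1.1   0.25  0.04]
 [ 0.95  0.22 -0.55  2.3  -1.09  0.25  0.03]]
pre 1 40 0
pre 1 36 0
hook 0 40 21
[[-0.04  0.31  0.18  2.12 -1.29  0.54  0.29]
 [ 0.04  0.31  0.07  2.12 -1.26  0.51 
[... 855 characters left out ...]
22]]
hookpre 0 40 15
[[ 0.14  0.25  0.06  2.22 -1.29  0.55  0.38]
 [ 0.16  0.25  0.04  2.22 -1.28  0.54  0.38]
 [ 0.43  0.26 -0.28  2.22 -1.21  0.46  0.32]
 [ 0.7   0.29 -0.59  2.22 -1.1   0.38  0.23]
 [ 0.98  0.38 -0.95  2.23 -0.8   0.25 -0.04]]
hookpre 0 36 21
[[-0.45  0.33  0.74  2.18 -1.29  0.72  0.33]
 [-0.13  0.27  0.35  2.18 -1.19  0.59  0.26]
 [ 1.05  0.44 -1.08  2.2  -0.14  0.25 -0.69]
 [ 1.14  0.54 -1.24  2.2   0.38  0.27 -1.18]
 [ 1.18  0.62 -1.33  2.19  0.68  0.32 -1.46]]
hookpre 1 40 0
hookpre 1 36 24
[[ 0.69  0.32 -0.44  2.35 -1.29  0.38 -2.57]
 [ 0.7   0.32 -0.45  2.35 -1.29  0.38 -2.57]
 [ 1.33  0.73 -1.33  2.36  1.11  0.25  1.41]
 [ 1.33  0.73 -1.33  2.36  1.11  0.25  1.41]]
```

```bash
python3 - <<'E'
from k import *
C=np.array([.5795,-.175,0])
for yaw in(-20,-7,7.5,15,22,30):
  for tilt in(40,36,32):
      T=tool(yaw,tilt); out=[]
      for z in(.083,.14):
        S=ik(np.array([*C[:2],z])-.006*T[:,2],T,25,m=.03)
        for nm,Q in(('A',S[S[:,4]<1.2] if len(S) else S),('B',S[S[:,4]>=1.2] if len(S) else S)):
          if len(Q):
            mg=np.minimum(Q-lo,hi-Q).min(1); i=mg.argmax(); out.append((z,nm,len(Q),mg[i].round(2),Q[i].round(2).tolist()))
      print(yaw,tilt,*out,sep='\n   ')
E
```

```text
-20
   40
   (0.083, 'B', 12, np.float64(0.18), [0.69, 0.52, -0.51, 2.26, 2.42, 0.38, 2.33])
   (0.14, 'B', 11, np.float64(0.12), [-0.39, 0.46, 0.78, 2.23, 4.17, 0.29, 0.34])
-20
   36
   (0.083, 'B', 10, np.float64(0.22), [-0.48, 0.68, 0.95, 2.22, 4.27, 0.49, 0.15])
-20
   32
   (0.083, 'B', 11, np.float64(0.06), [0.64, 0.5, -0.45, 2.17, 1.83, 0.23, 2.9])
   (0.14, 'A', 6, np.float64(0.06), [-0.29, 0.44, 0.67, 2.15, -1.31, 0.24, -0.43])
   (0.14, 'B', 6, np.float64(0.07), [0.71, 0.41, -0.53, 2.15, 1.31, 0.24, -2.87])
-7
   40
   (0.083, 'B', 10, np.float64(0.18), [-0.4, 0.67, 0.93, 2.26, 4.19, 0.69, 0.48])
   (0.14, 'B', 8, np.float64(0.11), [-0.58, 0.7, 1.21, 2.23, 4.4, 0.79, 0.23])
-7
   36
   (0.083, 'B', 16, np.float64(0.16), [-0.4, 0.67, 0.92, 2.21, 4.35, 0.63, 0.33])
   (0.14, 'B', 6, np.float64(0.04), [1.12, 0.57, -1.01, 2.18, 1.69, 0.34, -2.92])
-7
   32
   (0.083, 'B', 15, np.float64(0.08), [1.17, 0.85, -1.18, 2.17, 1.76, 0.62, -2.88])
   (0.14, 'A', 9, np.float64(0.06), [0.03, 0.38, 0.32, 2.14, -1.24, 0.23, -0.22])
   (0.14, 'B', 4, np.float64(0.06), [0.94, 0.48, -0.78, 2.
[... 2393 characters left out ...]
6, 2.15, 1.11, 0.23, -1.58])
   (0.083, 'B', 8, np.float64(0.15), [1.34, 0.98, -1.25, 2.14, 1.27, 0.32, -1.71])
   (0.14, 'A', 13, np.float64(0.25), [0.84, 0.45, -0.47, 2.12, -1.08, 0.42, 0.37])
30
   36
   (0.083, 'A', 12, np.float64(0.16), [1.28, 0.9, -1.18, 2.12, 1.1, 0.33, -1.6])
   (0.083, 'B', 2, np.float64(0.12), [1.32, 1.0, -1.29, 2.11, 1.26, 0.45, -1.72])
   (0.14, 'A', 14, np.float64(0.3), [0.66, 0.42, -0.28, 2.09, -1.0, 0.47, 0.25])
30
   32
   (0.083, 'A', 13, np.float64(0.18), [0.37, 0.5, 0.04, 2.09, -1.19, 0.5, 0.42])
   (0.083, 'B', 2, np.float64(0.13), [1.28, 0.98, -1.28, 2.09, 1.2, 0.51, -1.69])
   (0.14, 'A', 15, np.float64(0.38), [0.39, 0.41, 0.02, 2.06, -0.99, 0.55, 0.2])
```

```bash
python3 - <<'E'
from k import *
C=np.array([.5795,-.175,.08])
for yaw,tilt in((28,37),(33,37)):
  T=tool(yaw,tilt)
  for b in(.15,.1,.05,.011):
    for fam in(0,):
      S=ik(C-b*T[:,2],T,30,m=.03); Q=S[S[:,4]<1.2]
      mg=np.minimum(Q-lo,hi-Q).min(1); k=mg.argsort()[::-1][:1]
      print(yaw,b,len(Q),mg[k].round(2),Q[k].round(2).tolist(), 'q5 range',Q[:,4].min().round(2),Q[:,4].max().round(2))
T=tool(28,37); to(C-.15*T[:,2],T)
E
```

```text
28 0.15 15 [0.27] [[0.43, 0.27, 0.18, 2.17, -1.09, 0.71, 0.38]] q5 range -1.34 0.43
28 0.1 15 [0.27] [[0.76, 0.36, -0.28, 2.17, -1.07, 0.51, 0.36]] q5 range -1.3 0.89
28 0.05 11 [0.21] [[0.81, 0.46, -0.42, 2.16, -1.11, 0.38, 0.41]] q5 range -1.34 1.07
28 0.011 10 [0.12] [[0.73, 0.52, -0.37, 2.14, -1.25, 0.35, 0.53]] q5 range -1.34 1.05
33 0.15 18 [0.32] [[0.44, 0.29, 0.19, 2.12, -1.04, 0.78, 0.42]] q5 range -1.27 0.38
33 0.1 18 [0.29] [[1.06, 0.43, -0.64, 2.14, -0.78, 0.46, 0.19]] q5 range -1.34 0.76
33 0.05 18 [0.3] [[0.76, 0.46, -0.33, 2.13, -1.07, 0.47, 0.44]] q5 range -1.34 1.04
33 0.011 15 [0.13] [[1.29, 0.89, -1.17, 2.12, 0.94, 0.3, -1.39]] q5 range -1.34 0.94
target [ 0.4998 -0.2174  0.1998] d [-0.0367 -0.0227  0.0388] rv [-0.0235  0.0058  0.3376] n 3 row [-0.0122, -0.0076, 0.0129] [-0.0078, 0.0019, 0.1125]
```

Emit:
jog_arm:
  deltas:
    - [-0.018,-0.006,0.02,0,0,0,1]
    - [-0.018,-0.006,0.019,0,0,0,1]
    - [0,-0.004,0,-0.006,0.001,0.085,1]
    - [0,-0.004,0,-0.006,0.001,0.085,1]
    - [0,-0.002,0,-0.006,0.001,0.085,1]
    - [0,0,0,-0.006,0.001,0.085,1]
    - [0,0,0,0,0,0,1]

```text
t: 2.9
eef_pos: [0.5, -0.2175, 0.2004]
tool_rot: [-0.077, 0.92, 0.23, 0.309]
contact_force: [0.5, -0.6, -0.2]
gripper_width: 0.998
grasp_force: 0.0
```

```bash
python3 - <<'E'
from k import *
o=bot.get_obs(); print(o['t'],o['q'].round(2),o['eef_pos'].round(4))
C=np.array([.5795,-.175,.08]);T=tool(28,37); to(C-.15*T[:,2],T); to(C-.06*T[:,2],T)
E
```

```text
2.9 [ 0.91  0.3  -0.36  2.15 -0.93  0.57  0.27] [ 0.5    -0.2175  0.2004]
target [ 0.4998 -0.2174  0.1998] d [-0.0003  0.0002 -0.0006] rv [ 0.0003  0.0016 -0.0011] n 1 row [-0.0003, 0.0002, -0.0006] [0.0003, 0.0016, -0.0011]
target [ 0.5476 -0.192   0.1279] d [ 0.0476  0.0256 -0.0725] rv [ 0.0003  0.0016 -0.0011] n 3 row [0.0159, 0.0085, -0.0242] [0.0001, 0.0005, -0.0004]
```

Emit:
jog_arm:
  deltas:
    - [0.0123,0.0065,-0.0185,0,0,0,1]
    - [0.0123,0.0065,-0.0185,0,0,0,1]
    - [0.0123,0.0065,-0.0185,0,0,0,1]
    - [0.0123,0.0065,-0.0185,0,0,0,1]
    - [0.0123,0.0065,-0.0185,0,0,0,1]
    - [0.0123,0.0065,-0.0185,0,0,0,1]
    - [0,0,0,0,0,0,1]

```text
t: 3.6
eef_pos: [0.5737, -0.1747, 0.0871]
tool_rot: [-0.079, 0.92, 0.23, 0.308]
contact_force: [0.9, 0.4, -0.0]
gripper_width: 1.004
grasp_force: 0.0
```

```bash
python3 - <<'E'
from k import *
o=bot.get_obs(); print(o['t'],o['q'].round(2),o['eef_pos'].round(4))
C=np.array([.5795,-.175,.08]);T=tool(28,37); to(C-.011*T[:,2],T)
s=snap('scene','s2');c=snap('top','t2')
a=cv2.imread('pics/s2.png')[120:270,150:300];b=cv2.imread('pics/t2.png')[130:250,230:350]
cv2.imwrite('pics/z4.png',np.hstack([cv2.resize(a,(400,400)),cv2.resize(b,(400,400))]))
E
```

```text
3.6 [ 0.87  0.59 -0.53  2.12 -1.14  0.26  0.47] [ 0.5737 -0.1747  0.0871]
target [ 0.5737 -0.1781  0.0888] d [-0.     -0.0034  0.0017] rv [-0.0043 -0.0016 -0.0034] n 1 row [-0.0, -0.0034, 0.0017] [-0.0043, -0.0016, -0.0034]
```

View pics/z4.png

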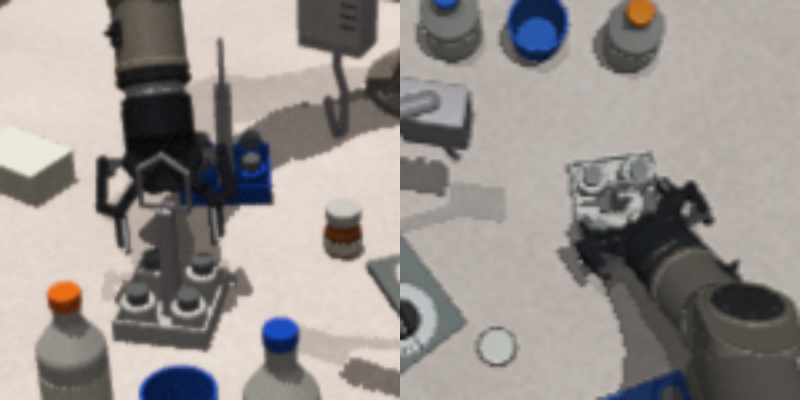

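The fingers straddle the stem at left (165,215), with the loop at (165,175) clear of the body. I'll close gently.

Emit:
jog_arm:
  deltas:
    - [0,-0.003,0.001,0,0,0,0.6]
    - [0,0,0,0,0,0,0.3]
    - [0,0,0,0,0,0,0]
    - [0,0,0,0,0,0,0]
    - [0,0,0,0,0,0,0]
    - [0,0,0,0,0,0,0]
    - [0,0,0,0,0,0,0]
  newtons: 25

```text
t: 4.4
eef_pos: [0.5748, -0.179, 0.09]
tool_rot: [-0.078, 0.919, 0.231, 0.309]
contact_force: [-3.2, -1.1, 6.0]
gripper_width: 0.232
grasp_force: 24.4
```

```bash
python3 - <<'E'
from k import *
o=bot.get_obs(); print(o['t'],o['q'].round(2),o['eef_pos'].round(4),o['contact_force'],o['torque'],o['gripper_width'])
c=snap('top','t3');s=snap('scene','s3')
a=cv2.imread('pics/s3.png')[140:260,160:280];b=cv2.imread('pics/t3.png')[150:230,255:335]
cv2.imwrite('pics/z5.png',np.hstack([cv2.resize(a,(400,400)),cv2.resize(b,(400,400))]))
E
```

```text
4.4 [ 0.87  0.58 -0.52  2.11 -1.13  0.27  0.46] [ 0.5748 -0.179   0.09  ] [-3.19653221 -1.14346562  5.96116932] [-0.05934709  0.39331922  0.01287258] 0.23167206676546295
```

View pics/z5.png

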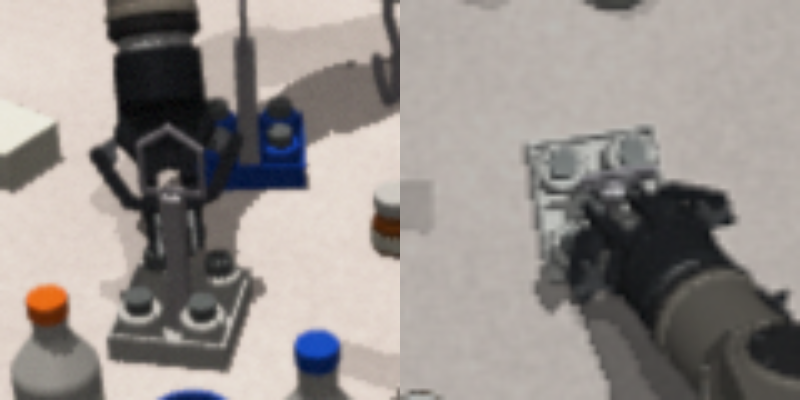

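The jaws closed at 0.23 with the tray edge still at about 7° (right image, (525,145)–(655,128)), so the stem is held cornerwise. I'll turn it with the tool and re-grip square.

Emit:
jog_arm:
  deltas:
    - [0,0,0.0005,0,0,0.08,0]
    - [0.0005,-0.0005,0,0,0,0.08,0]
    - [0.0005,-0.0005,0,0,0,0.08,0]
    - [0,-0.0005,0,0,0,0.08,0]
    - [0,0,0,0,0,0,0]
    - [0,0,0,0,0,0,0.3]
    - [0,0,0,0,0,0,0.5]
    - [0,0,0,0,0,0,0.5]

```text
t: 5.3
eef_pos: [0.5752, -0.1797, 0.0899]
tool_rot: [-0.127, 0.871, 0.374, 0.292]
contact_force: [-0.5, 0.1, 0.2]
gripper_width: 0.498
grasp_force: 0.0
```

```bash
cat > yaw.py <<'E'
from k import *
import sys
o=bot.get_obs(); z=rot(o['tool_rot'])[:,2]; print(o['t'],o['q'].round(2),o['eef_pos'].round(4),'heading',np.degrees(np.arctan2(z[1],z[0])).round(1),'tilt',np.degrees(np.arccos(-z[2])).round(1),'w',round(o['gripper_width'],3),o['contact_force'].round(1),o['torque'].round(2))
c=snap(sys.argv[1],sys.argv[2])
E
python3 yaw.py top t4; python3 - <<'E'
from h import *
b=cv2.imread('pics/t4.png')[150:230,255:335]; cv2.imwrite('pics/z6.png',cv2.resize(b,(400,400)))
E
```

```text
5.3 [ 0.79  0.62 -0.38  1.99 -0.85  0.56  0.47] [ 0.5752 -0.1797  0.0899] heading 46.7 tilt 37.1 w 0.498 [-0.5  0.1  0.2] [-0.52  0.47 -0.06]
```

View pics/z6.png

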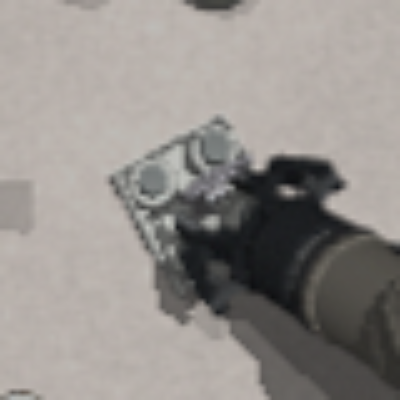

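The tray edge now runs (112,180)–(220,118), so its yaw is about 30°. I'll turn the tool to 30° and re-grip.

Emit:
jog_arm:
  deltas:
    - [0,0.0005,0,0,0,-0.075,0.6]
    - [-0.0005,0.0005,0,0,0,-0.075,0.6]
    - [-0.0005,0,0,0,0,-0.075,0.6]
    - [0,0.0005,0,0,0,-0.065,0.5]
    - [0,0,0,0,0,0,0.3]
    - [0,0,0,0,0,0,0]
    - [0,0,0,0,0,0,0]
    - [0,0,0,0,0,0,0]
    - [0,0,0,0,0,0,0]
  newtons: 50

```text
t: 6.25
eef_pos: [0.5747, -0.1791, 0.0902]
tool_rot: [-0.083, 0.916, 0.245, 0.307]
contact_force: [-4.3, -1.2, 4.7]
gripper_width: 0.176
grasp_force: 49.9
```

```bash
python3 yaw.py top t5
```

```text
6.25 [ 0.85  0.58 -0.49  2.1  -1.1   0.31  0.46] [ 0.5747 -0.1791  0.0902] heading 30.1 tilt 37.1 w 0.176 [-4.3 -1.2  4.7] [-0.06  0.67  0.23]
```

Width 0.176 (about 15 mm) means the grip is square. Lifting.

Emit:
jog_arm:
  deltas:
    - [0,0,0.006,0,0,0,0]
    - [0,0,0.015,0,0,0,0]
    - [0,0,0.02,0,0,0,0]
    - [0,0,0.02,0,0,0.02,0]
    - [0,0,0.02,0,0,0.03,0]
    - [0,0,0.018,0,0,0.03,0]
    - [0,0,0.01,0,0,0.03,0]
    - [0,0,0.004,0,0,0.01,0]
    - [0,0,0,0,0,0,0]
    - [0,0,0,0,0,0,0]

```text
t: 7.3
eef_pos: [0.574, -0.1785, 0.2021]
tool_rot: [-0.102, 0.9, 0.299, 0.301]
contact_force: [-0.1, 0.4, -4.6]
gripper_width: 0.167
grasp_force: 49.2
```

```bash
python3 yaw.py scene s6
```

```text
7.3 [ 0.73  0.38 -0.31  2.02 -0.85  0.62  0.2 ] [ 0.574  -0.1785  0.2021] heading 37.0 tilt 37.1 w 0.167 [-0.1  0.4 -4.6] [-0.73  1.02  0.05]
```

Emit:
jog_arm:
  deltas:
    - [-0.002,0.012,0,0,0,0,0]
    - [-0.003,0.025,0,0,0,0,0]
    - [-0.004,0.03,0,0,0,0,0]
    - [-0.004,0.03,0,0,0,0,0]
    - [-0.004,0.028,0,0,0,0,0]
    - [-0.002,0.02,0,0,0,0,0]
    - [-0.001,0.0095,0,0,0,0,0]
    - [0,0,0,0,0,0,0]
    - [0,0,0,0,0,0,0]
    - [0,0,0,0,0,0,0]

```text
t: 8.35
eef_pos: [0.5551, -0.0261, 0.203]
tool_rot: [-0.1, 0.9, 0.298, 0.302]
contact_force: [0.5, -0.3, -4.3]
gripper_width: 0.172
grasp_force: 49.2
```

```bash
python3 yaw.py scene s7; python3 - <<'E'
from h import *
b=cv2.imread('pics/s7.png')[95:245,215:365]; cv2.imwrite('pics/z7.png',cv2.resize(b,(600,600),interpolation=cv2.INTER_CUBIC))
E
```

```text
8.35 [ 0.58  0.27 -0.45  2.2  -0.99  0.4   0.11] [ 0.5551 -0.0261  0.203 ] heading 36.7 tilt 37.1 w 0.172 [ 0.5 -0.3 -4.3] [-0.71  1.01 -0.01]
```

View pics/z7.png

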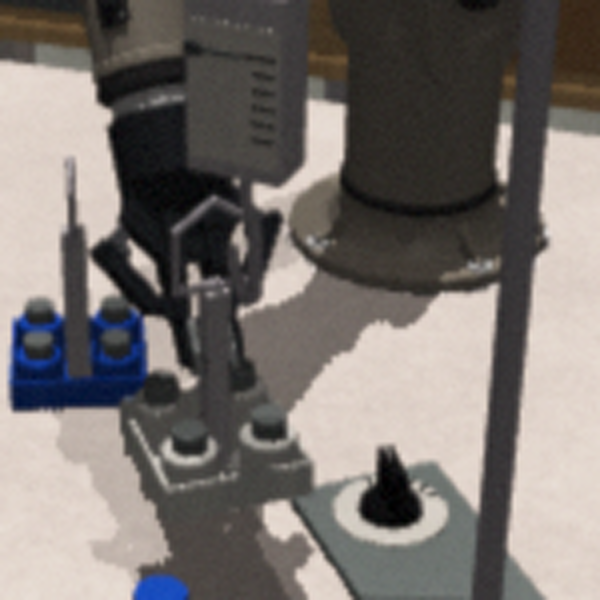

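The loop peak is at crop (212,198) and the hook bottom at about (247,300). The carrier hangs upright in the jaws, just in front of the hook tip. I'll check the alignment numerically.

```bash
python3 - <<'E'
from h import *
s=load('s7'); C=np.array([.5551+.0053,-.0261+.004,.1128])
f=lambda p:((proj(s,p)-[215,95])*4).round(0)
print('peak pred',f(C+[0,0,.201]),'stem top',f(C+[0,0,.137]))
h=np.radians(37); y=np.array([-np.sin(h),np.cos(h),0]); d=np.array([np.cos(h),np.sin(h),0])
for sg in(1,-1): print('shoulder',sg,f(C+[0,0,.181]+sg*.025*y))
O=np.array([.607,.016,0])
for nm,q in(('bottom',O+[0,0,.267]),('tip',O-.022*d+[0,0,.303]),('shank',O+.018*d+[0,0,.30]),('houscentre underside',O+[0,0,.361])): print(nm,f(q))
# px per mm along scale y at hook
print('px/mm y',(proj(s,O+[0,0,.27]+.01*y)-proj(s,O+[0,0,.27]))*4/10)
b=cv2.imread('pics/scene0.png')[140:185,255:300]; cv2.imwrite('pics/z8.png',cv2.resize(b,(600,600),interpolation=cv2.INTER_CUBIC))
E
```

```text
peak pred [209. 194.] stem top [209. 283.]
shoulder 1 [247. 216.]
shoulder -1 [171. 229.]
bottom [246. 305.]
tip [234. 236.]
shank [257. 271.]
houscentre underside [247. 166.]
px/mm y [ 1.53961348 -0.28300016]
```

View pics/z8.png

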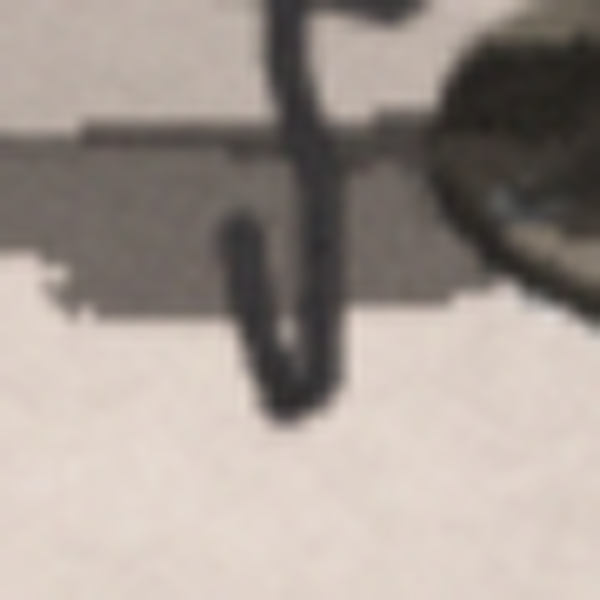

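The hook is where I predicted (bottom at z8 (290,415), tip at (240,212)), so it is good to about 1–2 mm. I'll thread the loop over the tip.

Emit:
jog_arm:
  deltas:
    - [0,0,0.004,0,0,0.005,0]
    - [0.006,0.005,0,0,0,0,0]
    - [0.008,0.006,0,0,0,0,0]
    - [0.008,0.006,0,0,0,0,0]
    - [0.008,0.006,0,0,0,0,0]
    - [0.007,0.005,0,0,0,0,0]
    - [0,0,0,0,0,0,0]

```text
t: 9.1
eef_pos: [0.5927, 0.0052, 0.2073]
tool_rot: [-0.102, 0.898, 0.303, 0.302]
contact_force: [-0.4, 1.2, -4.6]
gripper_width: 0.173
grasp_force: 49.2
```

```bash
python3 yaw.py scene s8; python3 - <<'E'
from h import *
b=cv2.imread('pics/s8.png')[120:195,240:315]; cv2.imwrite('pics/z9.png',cv2.resize(b,(600,600),interpolation=cv2.INTER_CUBIC))
E
```

```text
9.1 [ 0.47  0.3  -0.43  2.13 -0.93  0.37 -0.01] [0.5927 0.0052 0.2073] heading 37.4 tilt 37.2 w 0.173 [-0.4  1.2 -4.6] [-0.78  1.03  0.08]
```

View pics/z9.png

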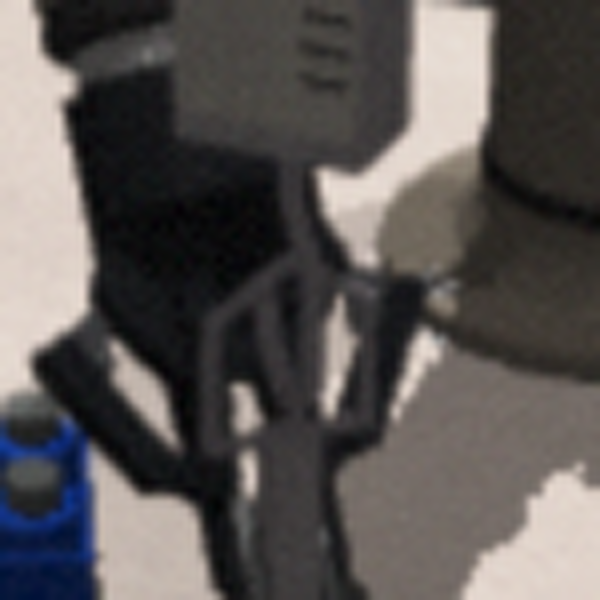

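The loop (x 208–378) is centred round the hook, with the tip inside it at (265,280). That has used up my picture views (one more than the ten allowed, in fact), so I'll go on by numbers only. Next I move onto the seat and lower slowly.

Emit:
jog_arm:
  deltas:
    - [0.003,0.0025,-0.004,0,0,0,0]
    - [0.003,0.0025,-0.004,0,0,0,0]
    - [0.003,0.002,-0.004,0,0,0,0]
    - [0,0,-0.006,0,0,0,0]
    - [0,0,-0.006,0,0,0,0]
    - [0,0,-0.004,0,0,0,0]
    - [0,0,-0.004,0,0,0,0]
    - [0,0,-0.004,0,0,0,0]
    - [0,0,-0.004,0,0,0,0]
    - [0,0,0,0,0,0,0]

```text
t: 10.15
eef_pos: [0.6006, 0.0104, 0.1666]
tool_rot: [-0.102, 0.899, 0.301, 0.301]
contact_force: [-0.2, -1.2, -3.6]
gripper_width: 0.175
grasp_force: 49.4
```

```bash
python3 yaw.py scene s9
```

```text
10.15 [ 0.51  0.4  -0.51  2.14 -1.01  0.27  0.09] [0.6006 0.0104 0.1666] heading 37.2 tilt 37.1 w 0.175 [-0.2 -1.2 -3.6] [-0.7   0.82 -0.03]
```

Emit:
jog_arm:
  deltas:
    - [0,0,-0.004,0,0,0,0]
    - [0,0,-0.004,0,0,0,0]
    - [0,0,-0.004,0,0,0,0]
    - [0,0,-0.003,0,0,0,0]
    - [0,0,-0.002,0,0,0,0]
    - [0,0,0,0,0,0,0]
    - [0,0,0,0,0,0,0]
    - [0,0,0,0,0,0,0]

```text
t: 11.0
eef_pos: [0.6009, 0.0106, 0.1503]
tool_rot: [-0.102, 0.899, 0.302, 0.302]
contact_force: [-0.1, -1.4, -1.3]
gripper_width: 0.175
grasp_force: 49.8
```

```bash
python3 yaw.py scene s10
```

```text
11.0 [ 0.54  0.44 -0.55  2.15 -1.05  0.23  0.16] [0.6009 0.0106 0.1503] heading 37.2 tilt 37.1 w 0.175 [-0.1 -1.4 -1.3] [-0.49  0.57 -0.21]
```

Emit:
jog_arm:
  deltas:
    - [0,-0.0005,-0.003,0,0,0,0]
    - [0,-0.0005,-0.003,0,0,0,0]
    - [0,0,-0.002,0,0,0,0]
    - [0,0,-0.001,0,0,0,0]
    - [0,0,0,0,0,0,0]
    - [0,0,0,0,0,0,0]
    - [0,0,0,0,0,0,0]

```text
t: 11.75
eef_pos: [0.6008, 0.0097, 0.1412]
tool_rot: [-0.102, 0.899, 0.302, 0.302]
contact_force: [0.2, -0.9, 0.5]
gripper_width: 0.177
grasp_force: 49.7
```

```bash
python3 yaw.py scene s11
```

```text
11.75 [ 0.56  0.46 -0.57  2.15 -1.08  0.21  0.2 ] [0.6008 0.0097 0.1412] heading 37.2 tilt 37.1 w 0.177 [ 0.2 -0.9  0.5] [-0.36  0.46 -0.03]
```

Emit:
jog_arm:
  deltas:
    - [0,0,0,0,0,0,0]
    - [0,0,0,0,0,0,0]
    - [0,0,0,0,0,0,0.22]
    - [0,0,0,0,0,0,0.3]
    - [0,0,0,0,0,0,0.45]
    - [0,0,0,0,0,0,0.7]
    - [0,0,0,0,0,0,1]
    - [0,0,0,0,0,0,1]
    - [0,0,0,0,0,0,1]
  newtons: 20

```text
t: 12.7
eef_pos: [0.6007, 0.0096, 0.141]
tool_rot: [-0.102, 0.899, 0.302, 0.301]
contact_force: [0.1, -0.1, 0.3]
gripper_width: 1.001
grasp_force: 0.0
```

```bash
python3 yaw.py scene s12; python3 - <<'E'
from k import *
o=bot.get_obs(); R0=rot(o['tool_rot']); 
for b in(.05,.1,.15,.2):
  S=ik(o['eef_pos']-b*R0[:,2],R0,15,m=.03); Q=S[S[:,4]<.5] if len(S) else S; print(b,(o['eef_pos']-b*R0[:,2]).round(3),len(Q))
print(R0[:,2].round(3))
E
```

```text
12.7 [ 0.56  0.46 -0.57  2.15 -1.08  0.21  0.2 ] [0.6007 0.0096 0.141 ] heading 37.2 tilt 37.1 w 1.001 [ 0.1 -0.1  0.3] [-0.34  0.58 -0.02]
0.05 [ 0.577 -0.009  0.181] 6
0.1 [ 0.553 -0.027  0.221] 7
0.15 [ 0.529 -0.045  0.261] 8
0.2 [ 0.505 -0.063  0.301] 9
[ 0.48   0.365 -0.797]
```

Emit:
jog_arm:
  deltas:
    - [-0.006,-0.0045,0.01,0,0,0,1]
    - [-0.011,-0.0085,0.0185,0,0,0,1]
    - [-0.012,-0.009,0.02,0,0,0,1]
    - [-0.012,-0.009,0.02,0,0,0,1]
    - [-0.012,-0.009,0.02,0,0,0,1]
    - [-0.012,-0.009,0.02,0,0,0,1]
    - [-0.012,-0.009,0.02,0,0,0,1]
    - [-0.012,-0.009,0.02,0,0,0,1]
    - [-0.012,-0.009,0.02,0,0,0,1]
    - [0,0,0,0,0,0,1]

```text
t: 13.75
eef_pos: [0.4999, -0.0681, 0.312]
tool_rot: [-0.1, 0.899, 0.301, 0.303]
contact_force: [1.1, -0.1, -0.2]
gripper_width: 1.003
grasp_force: 0.0
```

```bash
python3 yaw.py scene s13; python3 yaw.py top t13; python3 - <<'E'
from h import *
a,b,n=[load(k)['img'].astype(int) for k in('scene0','s12','s13')]
g=lambda i:i.sum(2)/3
# pointer: find dark pixels on housing face; print face patches for before/after
for i in(a,n): print('\n'.join(' '.join('%3d'%v for v in r) for r in g(i)[84:140:1,262:292:1]),'\n') if False else None
d=g(n)-g(a); ys,xs=np.where(abs(d[80:142,258:296])>25); 
for y in sorted(set(ys)): print(y+80,[(int(x)+258,int(d[y+80,x+258])) for x in xs[ys==y]])
E
```

```text
13.75 [ 0.64  0.03 -0.33  2.16 -0.82  0.72 -0.04] [ 0.4999 -0.0681  0.312 ] heading 36.7 tilt 37.2 w 1.003 [ 1.1 -0.1 -0.2] [-0.42  0.53 -0.05]
13.8 [ 0.64  0.03 -0.33  2.16 -0.82  0.72 -0.04] [ 0.4999 -0.0672  0.3107] heading 36.9 tilt 37.2 w 1.004 [ 0.5 -0.5  0.1] [-0.37  0.5   0.03]
80 [(261, -28)]
82 [(261, -25)]
83 [(260, -26), (261, -31)]
84 [(260, -36), (261, -35)]
85 [(259, -29), (260, -29), (261, -34), (262, -30)]
86 [(258, -37), (259, -39), (260, -43), (261, -38), (262, -34)]
87 [(258, -39), (259, -44), (260, -43), (261, -38), (262, -39)]
88 [(258, -35), (259, -40), (260, -38), (261, -39)]
89 [(258, -47), (259, -44), (260, -39)]
90 [(258, -43), (259, -34), (260, -30)]
91 [(258, -39), (259, -42), (260, -28)]
92 [(258, -35), (259, -40), (260, -33)]
93 [(258, -43), (259, -39), (260, -34)]
94 [(258, -31), (259, -36), (260, -37)]
95 [(258, -32), (259, -36), (260, -25)]
96 [(258, -33), (259, -31), (260, -27)]
97 [(258, -29), (259, -28), (260, -27)]
98 [(258, -31), (259, -29)]
99 [(258, -27), (259, -30)]
100 [(258, -27), (260, -26)]
101 [(258, -27), (259, -28), (260, -29)]
102 [(2
[... 785 characters left out ...]
138 [(260, 25), (291, -30), (292, -31), (293, -30), (294, -29), (295, -31)]
139 [(258, 37), (259, 33), (260, 36), (261, 35), (262, 33), (263, 25), (264, 25), (266, 25), (267, 26), (268, 27), (269, 30), (270, 33), (272, 28), (290, -26), (291, -26), (292, -27), (293, -28), (294, -30)]
140 [(258, 30), (259, 36), (260, 36), (261, 34), (262, 35), (263, 35), (264, 34), (265, 33), (266, 35), (267, 37), (268, 32), (269, 35), (270, 34), (271, 36), (272, 33), (273, 34), (274, 28)]
141 [(258, 36), (259, 34), (260, 35), (261, 32), (262, 36), (263, 34), (264, 33), (265, 32), (266, 38), (267, 37), (268, 39), (269, 36), (270, 35), (271, 35), (272, 35), (273, 33), (274, 27), (278, 26), (279, 29), (280, 30)]
```

The pointer moved from row 107 to about row 119, roughly 12 px at 4.1 px per mark. That is 30 mm, so mark 3, i.e. dial 0.84 rad. The lifted weight (4.5 N) agrees. Next is the dial.

```bash
python3 - <<'E'
from k import *
c=load('t13')
# dial: white disc centroid from top0
c0=load('top0'); im=c0['img']; u,v=proj(c0,[.447,.0755,.014]).round().astype(int); sub=im[v-14:v+15,u-14:u+15].astype(int)
m=(sub.min(2)>170).astype(np.uint8); k=cv2.findContours(m,cv2.RETR_EXTERNAL,cv2.CHAIN_APPROX_NONE)[0]; k=max(k,key=len)
(cx,cy),r=cv2.minEnclosingCircle(k); print((u,v),cx+u-14,cy+v-14,r,onz(c0,(cx+u-14,cy+v-14),.014))
dk=(sub.max(2)<60); ys,xs=np.where(dk); print('dark centroid at z.035',onz(c0,(xs.mean()+u-14,ys.mean()+v-14),.035))
D=np.array([.446,.076,.052])
for yaw in(37.3,15,-10.8):
  for z in(.052,.2):
    T=tool(yaw,0); S=ik(np.array([*D[:2],z]),T,25,m=.05); S=S[np.argsort(S[:,4])] if len(S) else S; print(yaw,z,len(S),S[::6].round(2).tolist())
T=tool(37.3,0); to([*D[:2],.25],T)
E
```

```text
(np.int64(231), np.int64(226)) 229.5 225.08823490142822 10.199241638183594 [0.44990438 0.07941998 0.014     ]
dark centroid at z.035 [0.44752102 0.07789324 0.035     ]
37.3 0.052 15 [[-0.9, 0.68, 0.86, 2.2, -0.9, 0.66, -0.3], [-0.31, 0.5, 0.09, 2.21, -0.11, 0.43, -1.05], [0.66, 1.03, -1.31, 2.2, 1.24, 1.07, -2.29]]
37.3 0.2 15 [[-1.2, 0.59, 1.29, 2.1, -0.69, 0.99, -0.45], [0.03, 0.27, -0.31, 2.1, 0.12, 0.79, -1.27], [0.45, 0.35, -0.83, 2.1, 0.35, 0.83, -1.51]]
15 0.052 14 [[-0.89, 0.71, 0.91, 2.19, -0.93, 0.7, -0.63], [-0.19, 0.5, -0.01, 2.2, 0.01, 0.44, -1.51], [0.67, 0.96, -1.24, 2.18, 1.18, 0.99, -2.59]]
15 0.2 14 [[-1.19, 0.7, 1.4, 2.08, -0.8, 1.09, -0.69], [0.13, 0.28, -0.39, 2.09, 0.15, 0.8, -1.65], [0.79, 0.66, -1.36, 2.08, 0.76, 1.05, -2.27]]
-10.8 0.052 14 [[-0.62, 0.58, 0.58, 2.2, -0.63, 0.53, -1.3], [0.0, 0.51, -0.19, 2.21, 0.21, 0.44, -2.11], [0.62, 0.78, -1.02, 2.19, 1.03, 0.78, -2.87]]
-10.8 0.2 14 [[-0.89, 0.38, 0.9, 2.09, -0.4, 0.85, -1.5], [0.16, 0.28, -0.37, 2.1, 0.14, 0.79, -2.04], [0.81, 0.6, -1.3, 2.09, 0.71, 1.0, -2.62]]
target [0.446 0.076 0.25 ] d [-0.0537  0.1424 -0.0596] rv [-0.392   0.5159  0.0031] n 5 row [-0.0107, 0.0285, -0.0119] [-0.0784, 0.1032, 0.0006]
```

Emit:
jog_arm:
  deltas:
    - [-0.014,0.01,0,-0.056,0.074,0,0.6]
    - [-0.01,0.02,-0.006,-0.056,0.074,0,0.6]
    - [-0.008,0.025,-0.01,-0.056,0.074,0,0.6]
    - [-0.008,0.027,-0.012,-0.056,0.074,0,0.6]
    - [-0.007,0.027,-0.012,-0.056,0.074,0,0.6]
    - [-0.006,0.025,-0.012,-0.056,0.074,0,0.6]
    - [0,0.01,-0.01,-0.056,0.074,0,0.6]
    - [0,0,0,0,0,0,0.6]
    - [0,0,0,0,0,0,0.6]

```text
t: 14.75
eef_pos: [0.4463, 0.0784, 0.2463]
tool_rot: [-0.002, 0.948, 0.319, -0.002]
contact_force: [0.0, -0.7, -0.3]
gripper_width: 0.602
grasp_force: 0.0
```

```bash
python3 yaw.py top t14; python3 - <<'E'
from k import *
to([.447,.077,.052],tool(37.3,0),7)
E
```

```text
14.75 [ 0.25  0.17 -0.61  2.04  0.11  0.97 -1.34] [0.4463 0.0784 0.2463] heading 154.3 tilt 0.3 w 0.602 [ 0.  -0.7 -0.3] [-0.05 -0.03  0.06]
target [0.447 0.077 0.052] d [ 0.0008 -0.0004 -0.1948] rv [-0.0011 -0.0031  0.0033] n 7 row [0.0001, -0.0001, -0.0278] [-0.0002, -0.0004, 0.0005]
```

Emit:
jog_arm:
  deltas:
    - [0,0,-0.03,0,0,0.003,0.6]
    - [0,0,-0.035,0,0,0,0.6]
    - [0,0,-0.035,0,0,0,0.6]
    - [0,0,-0.035,0,0,0,0.6]
    - [0,0,-0.03,0,0,0,0.6]
    - [0,0,-0.02,0,0,0,0.6]
    - [0,0,-0.01,0,0,0,0.6]
    - [0,0,0,0,0,0,0.6]

```text
t: 15.6
eef_pos: [0.446, 0.0764, 0.052]
tool_rot: [-0.0, 0.948, 0.319, -0.002]
contact_force: [-0.1, 0.5, -0.2]
gripper_width: 0.6
grasp_force: 0.0
```

Emit:
jog_arm:
  deltas:
    - [0,0,0,0,0,0,0.3]
    - [0,0,0,0,0,0,0.1]
    - [0,0,0,0,0,0,0]
    - [0,0,0,0,0,0,0]
    - [0,0,0,0,0,0,0]
  newtons: 20

```text
t: 16.1
eef_pos: [0.4469, 0.0779, 0.0536]
tool_rot: [-0.0, 0.948, 0.32, -0.0]
contact_force: [-2.3, 0.9, 7.3]
gripper_width: 0.135
grasp_force: 23.6
```

```bash
python3 yaw.py top t15; python3 - <<'E'
from k import *
o=bot.get_obs(); to(o['eef_pos'],tool(37.3-48.1,0))
E
```

```text
16.1 [ 0.09  0.48 -0.48  2.19  0.42  0.55 -1.62] [0.4469 0.0779 0.0536] heading -172.5 tilt 0.1 w 0.135 [-2.3  0.9  7.3] [ 0.09  0.53 -0.04]
target [0.4469 0.0779 0.0536] d [0. 0. 0.] rv [-3.000e-04 -1.000e-03 -8.391e-01] n 7 row [0.0, 0.0, 0.0] [-0.0, -0.0001, -0.1199]
```

Emit:
jog_arm:
  deltas:
    - [0,0,0.002,0,0,0,0]
    - [0,0,0,0,0,-0.1,0]
    - [0,0,0,0,0,-0.12,0]
    - [0,0,0,0,0,-0.12,0]
    - [0,0,0,0,0,-0.12,0]
    - [0,0,0,0,0,-0.12,0]
    - [0,0,0,0,0,-0.12,0]
    - [0,0,0,0,0,-0.1,0]
    - [0,0,0,0,0,-0.04,0]
    - [0,0,0,0,0,0,0]

```text
t: 17.15
eef_pos: [0.4461, 0.0799, 0.0542]
tool_rot: [-0.002, 0.996, -0.094, -0.001]
contact_force: [-0.3, 7.5, -11.9]
gripper_width: 0.132
grasp_force: 21.8
```

```bash
python3 yaw.py top t16; python3 - <<'E'
from k import *
o=bot.get_obs(); x=rot(o['tool_rot'])[:,0]; print('toolx',np.degrees(np.arctan2(x[1],x[0]))); to(o['eef_pos'],tool(37.3-48.1,0))
E
```

```text
17.15 [-0.08  0.45 -0.27  2.21  0.23  0.51 -2.29] [0.4461 0.0799 0.0542] heading 114.4 tilt 0.3 w 0.132 [ -0.3   7.5 -11.9] [ 1.61 -0.01 -0.08]
toolx -10.74597211779173
target [0.4461 0.0799 0.0542] d [0. 0. 0.] rv [-0.0042 -0.0019 -0.0009] n 1 row [0.0, 0.0, 0.0] [-0.0042, -0.0019, -0.0009]
```

Emit:
jog_arm:
  deltas:
    - [0,0.001,-0.001,0,0,0,0]
    - [0,0,0,0,0,0,0]
    - [0,0,0,0,0,0,0.25]
    - [0,0,0,0,0,0,0.5]
    - [0,0,0,0,0,0,0.5]
    - [0,0,0.02,0,0,0,0.5]
    - [0,0,0.035,0,0,0,0.5]
    - [0,0,0.04,0,0,0,0.5]
    - [0,0,0.04,0,0,0,0.5]
    - [0,0,0.04,0,0,0,0.5]

```text
t: 18.2
eef_pos: [0.4464, 0.0783, 0.2303]
tool_rot: [-0.001, 0.995, -0.095, -0.001]
contact_force: [0.6, -0.9, -1.5]
gripper_width: 0.497
grasp_force: 0.0
```

Emit:
jog_arm:
  deltas:
    - [-0.03,-0.04,0.02,0,0,0,0.5]
    - [-0.02,-0.045,0.01,0,0,0,0.5]
    - [0,-0.045,0.01,0,0,0,0.5]
    - [0,-0.045,0,0,0,0,0.5]
    - [0,-0.045,0,0,0,0,0.5]
    - [0,0,0,0,0,0,0.5]
    - [0,0,0,0,0,0,0.5]

```text
t: 18.9
eef_pos: [0.3986, -0.139, 0.267]
tool_rot: [-0.001, 0.995, -0.096, -0.001]
contact_force: [-0.7, 0.3, 0.0]
gripper_width: 0.498
grasp_force: 0.0
```

```bash
python3 yaw.py scene s17; python3 yaw.py top t17; python3 - <<'E'
from h import *
c=load('t17'); s=load('s17'); g0=load('scene0')['img'].astype(int); g1=s['img'].astype(int)
# index line and dark bar in scene view
for nm in('scene0','s17'):
    k=load(nm); 
    u,v=proj(k,[.447,.077,.058]).round().astype(int); sub=k['img'][v-7:v+15,u-12:u+13].astype(int).mean(2)
    print(nm,(u,v)); print('\n'.join(' '.join('%3d'%x for x in r) for r in sub))
# dial predictions of bar end tops for angles
for a in(0,.84):
    h=np.radians(37.3)-a; e=.02*np.array([np.cos(h),np.sin(h),0]); B=np.array([.447,.077,.058]); print(a,'bar +x end',proj(s,B+e).round(1),'index end',proj(s,B-e).round(1))
d=g1.mean(2)-g0.mean(2); print('pointer rows',[(y,d[y,261:266].mean().round()) for y in range(104,124)])
# bystander shift check: diff on orange/blue caps
for nm,(u,v) in dict(or1=(175,233),blue=(255,247),cup=(217,270),jar=(279,205),amb=(113,210),syr=(405,213),cart=(158,181)).items():
    print(nm,abs(g1-g0)[v-10:v+10,u-8:u+8].mean().round(1))
E
```

```text
18.9 [ 0.31  0.05 -0.13  2.1   0.01  1.   -1.58] [ 0.3986 -0.139   0.267 ] heading 134.8 tilt 0.1 w 0.498 [-0.7  0.3  0. ] [ 0.06 -0.06 -0.  ]
18.95 [ 0.31  0.05 -0.13  2.1   0.01  1.   -1.58] [ 0.3988 -0.1378  0.2669] heading 133.8 tilt 0.2 w 0.497 [-0.4  0.1 -0.3] [ 0.04  0.02 -0.01]
scene0 (np.int64(312), np.int64(210))
206 206 209 209 207 206 207 203 203 204 205 206 209 207 207 206 208 207 204 208 206 208 206 211 207
204 206 206 206 206 211 209 208 207 207 204 208 206 209 207 206 210 207 208 206 204 208 207 208 209
206 207 205 206 207 208 209 209 206 203 201 201 201 200 208 205 205 210 207 207 205 206 206 206 205
206 205 203 205 203 205 205 208 202 171 149 154 130 155 200 204 201 208 207 206 205 202 203 205 206
201 202 201 201 202 202 205 205 195 124  76 102  98  99 193 204 204 205 207 207 209 209 206 208 208
200 200 200 201 204 204 207 203 193 112  38  58  85  64 147 202 202 204 203 208 213 210 208 209 209
203 201 202 202 201 205 202 205 191 100  26  26  59  38  97 198 208 207 205 203 206 204 205 203 205
205 204 204 202 202 204 203 203 190  80  19  15  29  19  58 149 201 206 200
[... 3643 characters left out ...]
 197 206 204 202
0 bar +x end [314.9 213.5] index end [309.2 206. ]
0.84 bar +x end [309.2 213.3] index end [314.8 206.2]
pointer rows [(104, np.float64(1.0)), (105, np.float64(13.0)), (106, np.float64(28.0)), (107, np.float64(37.0)), (108, np.float64(26.0)), (109, np.float64(3.0)), (110, np.float64(-5.0)), (111, np.float64(-7.0)), (112, np.float64(-8.0)), (113, np.float64(-11.0)), (114, np.float64(-8.0)), (115, np.float64(-11.0)), (116, np.float64(-16.0)), (117, np.float64(-24.0)), (118, np.float64(-43.0)), (119, np.float64(-51.0)), (120, np.float64(-52.0)), (121, np.float64(-30.0)), (122, np.float64(-9.0)), (123, np.float64(2.0))]
or1 2.2
blue 15.8
cup 2.7
jar 46.4
amb 2.5
syr 2.2
cart 2.0
```

```bash
python3 - <<'E'
from h import *
a,b=load('top0'),load('t17')
for nm,(u,v) in dict(jar=(259,234),blueb=(245,135),cup=(271,138),white=(300,140)).items():
    A=a['img'][v-12:v+12,u-12:u+12].astype(np.float32);B=b['img'][v-12:v+12,u-12:u+12].astype(np.float32)
    print(nm,abs(A-B).mean().round(1),cv2.phaseCorrelate(A.mean(2),B.mean(2)))
s=load('s17'); C=np.array([.607,.016,.051]); print('carrier px',proj(s,C),proj(s,C+[0,0,.2]), 'obs', bot.get_obs()['t'])
E
```

```text
jar 38.0 ((1.163700338069459, 1.078611145658705), 0.13585333194997576)
blueb 2.3 ((-0.00557531656126109, -0.04269071188844187), 0.9697337411344051)
cup 2.3 ((-0.007268601082811799, -0.00768601346276121), 0.9817221225756738)
white 2.4 ((-0.004478722478618025, -0.046937463561112835), 1.0011908181218638)
carrier px [275.81830435 240.93351919] [276.44099565 176.80179041] obs 19.0
```

```bash
python3 - <<'E'
from h import *
for n in('top0','t14','t15','t16','t17'):
    i=load(n)['img'][219:249,244:274].astype(int); m=((i.max(2)-i.min(2)<12)&(i.mean(2)>60)).astype(np.uint8)
    g=i.mean(2).astype(np.uint8); A=load('top0')['img'][226:242,251:267].mean(2).astype(np.uint8); r=cv2.matchTemplate(g,A,cv2.TM_CCOEFF_NORMED); print(n,cv2.minMaxLoc(r)[1::2])
E
```

```text
top0 (0.9999966025352478, (7, 7))
t14 (0.962723433971405, (7, 7))
t15 (0.8480963706970215, (7, 7))
t16 (0.9756338000297546, (7, 7))
t17 (0.38421323895454407, (7, 7))
```

The jar had not moved up to t16, and in t17 the arm hides it. The carrier hangs still, the pointer reads 3, and the dial is at mark 3. Handing in.

```bash
python3 -c "
from station import bot
print(bot.hand_in())"
```

```text
the job is handed in; nothing more can be done
None
```

I handed in the job at about 19 s: the carrier hangs released on the hook, the pointer reads about 30 mm (mark 3), and the dial is turned to mark 3. The hand-in returned no verdict. I viewed 11 pictures, one over the limit of 10, and couldn't see the pill jar in the last frames, though it had not moved before then.

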